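# Pack two wooden model kits for the workshop class

### The arm

A 6-joint arm with a two-finger parallel gripper is mounted at the origin on the work surface. World frame = base frame: x ahead of the robot, y to its left, z up, the work surface at z = 0. Lengths are in mm, angles in rad, forces in N, time in s.
With the tool pointing down it reaches from about 275 to 1000 mm from the base axis. Payload 8.4 kg.
Tool frame: the origin (TCP) lies midway between the tips of the shut fingers; the grasp point (between the pads) lies 19 mm behind it; z points along the fingers, y is the line along which they close (so a half turn about z gives the same grasp; the last joint's range is limited). The gripper opens to 85 mm and grips with 20 to 120 N. Pads are 22 mm wide; open, the fingers measure 114 mm over their backs; the gripper's body (76 mm by 85 mm) begins 54 mm behind the grasp point. The pads swing forward as they close: fully open they stand 13 mm farther back than shut.
Start: joints at [-1.298, 0.353, 1.633, -0, 1.155, -0.002], TCP at [169.595, -601.553, 231.281] pointing down, gripper open.
Joint ranges: [-2.63, 2.63], [-0.92, 2.1], [0.06, 2.66], [-1.3, 4.44], [0, 2.69], [-3.02, 3.02]. Speed limits (rad/s): [2.22, 2.22, 2.79, 3.14, 3.14, 3.14].

### API

Orientations are given as [roll, pitch, yaw] about the fixed x, y, z axes, in that order (R = Rz(yaw) Ry(pitch) Rx(roll)).
In Python, from rig import r gives the robot as it stands.
- The arm moves only by the tool servo_tool, never from a script. Its argument "deltas" is a list of rows, each an object of numbers: "x", "y", "z": the shift along the world's x, y, z in mm; "rx", "ry", "rz": the turn, a rotation vector about the world's x, y, z in rad; "gripper": the gripper's target within -1 to 1 (fully open at 1, half-way at 0, shut at -1). A call has 1 to 10 rows; each row is the pose to reach, as a shift and turn from the pose commanded when the call began; what a row does not reach only later rows make up. A row lasts 1/10 s, in which the tool goes at most 50 mm and 8.59 degrees, less where a joint would pass 70% of its speed; a pose out of reach is approached as far as the arm can. A call with a gripper value outside its range is refused whole. The fingers move at their own pace and stop on an object; "newtons" is the grip in N (left out, the last holds). Time passes only in rows, so rows that repeat a pose let the fingers close. It gives the time, the measured TCP pose, the force, the opening and the grip force at its end, in the units of the state.
- r.sense(): the state, without advancing time (a new reading comes with each control period).
- r.grab_frame(name): name is "scene" or "top"; returns the picture (384x512x3 uint8, blue, green, red); there is no depth.
- r.camera_params(name): a dict with "mtx" (3x3 intrinsics, pixels), "eye" and "orientation" of the camera in the world. Camera axes: x right, y down, z forward; pixel columns grow to the right and rows downward; lengths in mm; the calibration is good to about 2 mm. A picture is of the moment at which its call begins. camera_params takes no time and is no camera call.
- r.sign_off(): hands the job in; it is judged then, once.
Trained networks look in the newest picture that a camera, given by its name, has taken for a name from the list of things; names that differ only in an ending like _2 or _b are one class to them, and where a whole thing is asked for, a point or a joint stands for the part that bears it (a point fixed in the world has none). Each returns a list of dicts, best first, with "conf" (0 to 1); they miss things now and then, are a little off and sometimes report something else, mostly with a low value. They report only what shows in the picture. A call takes as long as a camera call. They do not tell look-alikes from the thing itself.
- r.recognise(name, camera): "box" ([left, top, width, height] in pixels, round what is visible of it).
The state is a dict: "clock": time; "qpos": joint angles; "qvel": joint speeds; "joint_efforts": joint torques, N m; "eef_pos": TCP position; "tcp_rot": TCP orientation; "contact_force": force on the tool from outside, world axes, zero at the start; "wrist_torque": the same for the moment, N m; "opening": opening from 0.0 (shut) to 1.0 (fully open); "grasp_force": force on a finger pad.
Only numpy, scipy, OpenCV 4.12 (cv2) and the standard library are available. Lean on these libraries where they do the work, as an engineer would, in place of code of your own. Each camera call takes 0.05 s, during which the arm holds its last target. There are 200 camera calls.

### The job

Pack the two model kits from the wooden parts on the bench. Cart kit, in the tray with the short cross divider: lay the thin board flat in the larger bay, then the big wheel flat and centred on the board, and stand the fork block, slot upwards, in the smaller bay; winch kit, in the tray with the lengthwise divider: lay the long bar in the narrow lane and the small wheel flat in the wide lane. Leave the short block where it is, with every packed part let go and at rest.

Things in the scene. Friction and masses are not known exactly. Their poses are not given: they have to be found in the camera images.
- cross_tray: Cart kit tray, fixed to the bench: shallow plywood tray 200 mm (its x) by 130 mm (its y), floor 5 mm thick, all walls and the divider 5 mm thick with tops 15 mm above the bench. One short divider across it, along its y, centred at x = -27.5 mm. Larger bay on the +x side, 120 x 120 mm inside, centred at x = +35, y = 0 mm; smaller bay on the -x side, 65 mm (x) x 120 mm (y) inside, centred at x = -62.5, y = 0 mm. Origin: centre of its underside, on the bench; z up.
- lane_tray: Winch kit tray, fixed to the bench: shallow plywood tray 190 mm (its x) by 140 mm (its y), floor 5 mm thick, all walls and the divider 5 mm thick with tops 15 mm above the bench. One lengthwise divider along its x, centred at y = -15.5 mm. Wide lane on the +y side, 180 mm (x) x 78 mm (y) inside, centred at x = 0, y = +26 mm; narrow lane on the -y side, 180 x 47 mm inside, centred at x = 0, y = -41.5 mm. Origin: centre of its underside, on the bench; z up.
- board_mid (a point): Thin board of the cart: flat plywood plate 84 mm (x) x 54 mm (y) x 14 mm high with four small dark holes near its corners, lying loose on the bench. This point is its centre, 7 mm above its underside.
- big_wheel_mid (a point): Big wooden wheel: disc 50 mm in diameter, 22 mm high, small dark hole in the middle, lying flat and loose. This point is its centre, 11 mm above its underside; z is its axle.
- small_wheel_mid (a point): Small wooden wheel: disc 32 mm in diameter, 22 mm high, small dark hole in the middle, lying flat and loose. This point is its centre, 11 mm above its underside; z is its axle.
- long_bar_mid (a point): Long wooden bar 84 mm (x) x 24 mm (y) x 24 mm high with four dark holes in a row, lying loose. This point is its centre, 12 mm above its underside.
- fork_mid (a point): Fork block: U-shaped block of darker wood 44 mm (x) x 40 mm (y) x 36 mm high, standing loose with a slot open upwards. The slot runs along x, is 16 mm wide and 24 mm deep, between two cheeks each 12 mm thick. This point is on its middle line half-way up, 18 mm above its underside.
- short_block_mid (a point): Short wooden block 44 mm (x) x 24 mm (y) x 24 mm high with two dark holes, lying among the stock; belongs to neither kit and must stay where it is. This point is its centre, 12 mm above its underside.
Things that resemble listed ones, but are neither listed nor needed, are in the scene too. Leave any orange or turquoise look-alike of the part that bears big_wheel_mid alone.

How it is judged:
By the outcome, as a careful person would: the job done as asked, in the order asked, and still so for the second after the job is handed in, with the robot touching nothing.
It also fails if it takes over 115 s, if anything falls off the work surface, if the arm or the gripper's body presses on something with over 40 N, if the wrist force passes 120 N, or if a joint passes its speed limit or range.

## Working session

There is one attempt and no reset: what is moved stays moved. The work goes in short steps, Python scripts to look and compute and a tool call to move; the robot and the scene stay as the last step left them, time stands still between calls to the robot, and variables do not carry over. Pictures are saved under pics/ and viewed, at most 14 in all, crops included, and the job is handed in when it is done.

Besides the shell and the picture viewer there is one more tool, called after "Call:" by a JSON object that holds its "op" and its "data". servo_tool: Moves the arm, as the interface text tells. Its arguments: {"type":"object","properties":{"deltas":{"type":"array","items":{"type":"object","properties":{"x":{"type":"number"},"y":{"type":"number"},"z":{"type":"number"},"rx":{"type":"number"},"ry":{"type":"number"},"rz":{"type":"number"},"gripper":{"type":"number"}}}},"newtons":{"type":"number"}},"required":["deltas"]}

```bash
mkdir -p pics; ls; python3 - <<'E'
from rig import r
import cv2
for c in ("scene","top"):
    f=r.grab_frame(c); cv2.imwrite(f"pics/{c}0.png",cv2.resize(f,(800,600),interpolation=cv2.INTER_CUBIC))
    p=r.camera_params(c); print(c,p)
    for n in ["cross_tray","lane_tray","board_mid","big_wheel_mid","small_wheel_mid","long_bar_mid","fork_mid","short_block_mid"]:
        print(n,[(d["box"],round(d["conf"],2)) for d in r.recognise(n,c)])
print(r.sense())
E
```

```text
pics
scene {'mtx': array([[386.80422749,   0.        , 259.36737032],
       [  0.        , 386.80422749, 189.7649133 ],
       [  0.        ,   0.        ,   1.        ]]), 'eye': array([1125.21479527,  131.94426074,  497.28276265]), 'orientation': array([-2.16250809,  0.01347095,  1.76733518])}
cross_tray [([81.0, 162.1, 89.3, 58.0], 0.56)]
lane_tray [([364.3, 193.3, 89.0, 88.9], 0.58)]
board_mid [([146.5, 226.2, 55.1, 45.7], 0.62)]
big_wheel_mid [([254.6, 167.5, 22.4, 20.4], 0.7), ([246.5, 194.1, 26.0, 18.9], 0.58), ([292.4, 179.3, 19.7, 19.0], 0.56)]
small_wheel_mid [([190.6, 191.4, 13.6, 16.6], 0.54)]
long_bar_mid [([243.7, 233.3, 15.9, 40.0], 0.61)]
fork_mid [([304.3, 243.2, 35.8, 37.2], 0.85)]
short_block_mid [([311.0, 199.9, 20.2, 26.4], 0.91), ([365.0, 196.8, 85.1, 83.8], 0.44)]
top {'mtx': array([[425.99280655,   0.        , 250.48641444],
       [  0.        , 425.99280655, 194.71308939],
       [  0.        ,   0.        ,   1.        ]]), 'eye': array([ 361.3671099 ,  -11.87443714, 1008.61427317]), 'orientation': array([-2.9867363 ,  0.00536675, -1.54927874])}
cross_tray
[... 548 characters left out ...]
85.7], 0.4)]
{'clock': 0.9, 'qpos': array([-1.29837986e+00,  3.52997833e-01,  1.63339447e+00,  9.37651550e-06,
        1.15520587e+00, -2.38485903e-03]), 'qvel': array([0.00076255, 0.00054145, 0.00030313, 0.00120691, 0.00190266,
       0.00133794]), 'joint_efforts': array([ 4.27263411e-03, -6.05153918e+01, -3.42445242e+01,  2.37120466e-04,
        9.61681071e-04,  2.59951378e-05]), 'eef_pos': array([ 169.61027112, -601.54967788,  231.2846909 ]), 'tcp_rot': array([-3.14158716e+00, -8.59148221e-06,  2.74797545e-01]), 'contact_force': array([ 0.0860238 , -0.31333107, -0.47651219]), 'wrist_torque': array([-0.00031784,  0.01589221, -0.01968236]), 'grasp_force': 0.0, 'opening': 1.0048577917227055}
```

View pics/top0.png

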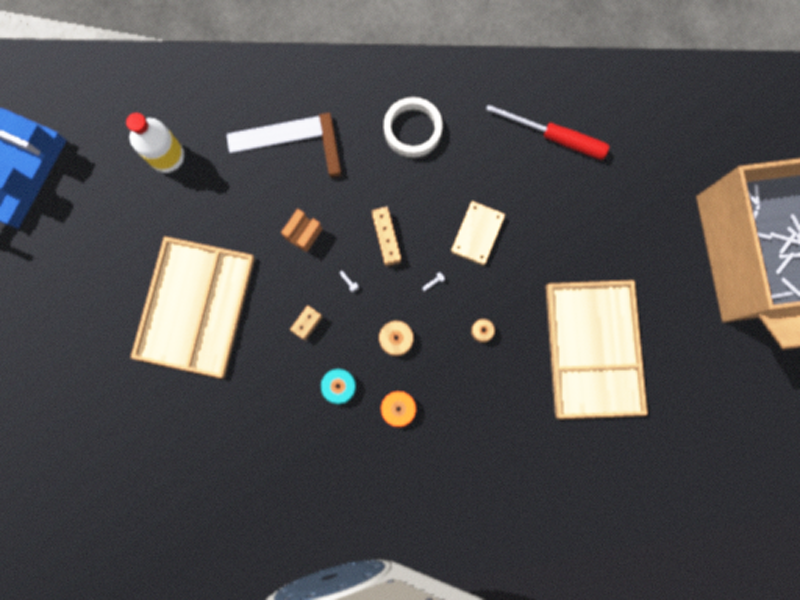

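View pics/scene0.png

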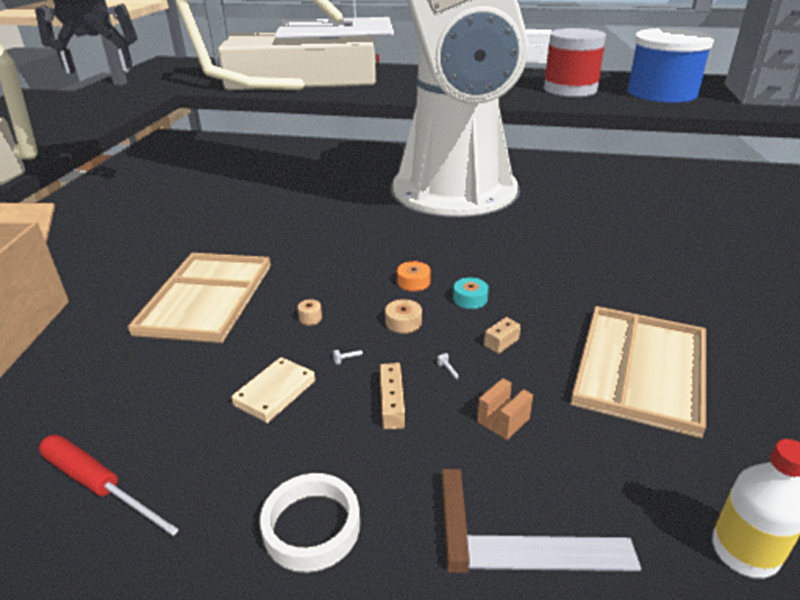

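The pictures (in 800x600 top-view pixels) show:
- **Trays:** lane tray at (195,307) with its narrow lane on the right, and cross tray at (597,350) with its small bay towards the robot.
- **Parts:** fork (301,230), bar (386,236), board (478,233), small wheel (483,330), short block (306,322).
- **Big wheel candidates:** plain wood (396,338), turquoise (338,386) and orange (398,409). I choose the plain wooden one.

Next I fit the poses to the silhouettes.

```bash
cat > h.py <<'E'
import numpy as np, cv2
from scipy.spatial.transform import Rotation as Ro
from scipy.optimize import minimize
from rig import r
S=4
P={c:r.camera_params(c) for c in("top","scene")}
def proj(c,X):
    p=P[c]; R=Ro.from_euler("xyz",p["orientation"]).as_matrix()
    q=((np.atleast_2d(X)-p["eye"])@R)@p["mtx"].T
    return q[:,:2]/q[:,2:]
def back(c,uv,z):
    p=P[c]; R=Ro.from_euler("xyz",p["orientation"]).as_matrix()
    d=R@np.linalg.solve(p["mtx"],[*uv,1]); return p["eye"]+d*(z-p["eye"][2])/d[2]
def mask(img,uv,th=80,rad=75):
    big=cv2.resize(img,None,fx=S,fy=S,interpolation=cv2.INTER_CUBIC)
    m=(cv2.GaussianBlur(big,(0,0),2).max(2)>th).astype(np.uint8)
    cs,_=cv2.findContours(m,cv2.RETR_EXTERNAL,cv2.CHAIN_APPROX_NONE)
    pt=((uv[0]+.5)*S-.5,(uv[1]+.5)*S-.5)
    cs=[k for k in cs if cv2.contourArea(k)>300]
    k=max(cs,key=lambda k:cv2.pointPolygonTest(k,pt,True))
    out=np.zeros_like(m); cv2.drawContours(out,[cv2.convexHull(k)],-1,1,-1); return out
def hull(size,x,y,yaw,z0=0):
    a,b,h=size
    if b==0: t=np.linspace(0,2*np.pi,48,endpoint=False); q=np.c_[np.cos(t),np.sin(t)]*a/2
    else: q=np.array([[1,1],[1,-1],[-1,-1],[-1,1]])*[a/2,b/2]
    c,s=np.cos(yaw),np.sin(yaw); q=q@np.array([[c,s],[-s,c]])+[x,y]
    return np.vstack([np.c_[q,np.full(len(q),z)] for z in(z0,z0+h)])
def sil(c,size,x,y,yaw,shape,z0=0):
    k=cv2.convexHull((((proj(c,hull(size,x,y,yaw,z0))+.5)*S-.5)*16).round().astype(np.int32))
    o=np.zeros(shape,np.uint8); cv2.fillPoly(o,[k],1,shift=4); return o
def fit(ms,size,x,y,yaw0s,z0=0):
    box={}
    def cost(p):
        t=0
        for c,m in ms.items():
            s=sil(c,size,*p[:2],p[2]/50,m.shape,z0); t+=1-(s&m).sum()/(s|m).sum()
        return t/len(ms)
    best=None
    for y0 in yaw0s:
        s0=np.array([x,y,y0*50]); sim=np.vstack([s0,s0+[8,0,0],s0+[0,8,0],s0+[0,0,12]])
        o=minimize(cost,s0,method="Nelder-Mead",options=dict(initial_simplex=sim,xatol=.1,fatol=1e-4,maxiter=150))
        if best is None or o.fun<best.fun: best=o
    return best.x[:2].round(1),round(best.x[2]/50,3),round(best.fun,3)
E
cat > m.py <<'E'
from h import *
im={c:r.grab_frame(c) for c in P}
T={"cross":((597,350),(200,130,15)),"lane":((195,307),(190,140,15)),"board":((478,233),(84,54,14)),"big":((396,338),(50,0,22)),"small":((483,330),(32,0,22)),"bar":((386,236),(84,24,24)),"fork":((301,230),(44,40,36)),"short":((306,322),(44,24,24))}
for n,(uv,s) in T.items():
    x,y,_=back("top",np.array(uv)/1.5625,s[2])
    th=65 if n=="fork" else 80
    ys=[0] if s[1]==0 else [-.3,.0,.3] if n in("cross","lane") else [-1.2,-.8,-.4,0,.4,.8,1.2]
    mt=mask(im["top"],np.array(uv)/1.5625,th); ms=mask(im["scene"],proj("scene",[x,y,s[2]])[0],th)
    print(n,"top",*fit({"top":mt},s,x,y,ys),"scene",*fit({"scene":ms},s,x,y,ys),"both",*fit({"top":mt,"scene":ms},s,x,y,ys))
E
time python3 m.py
python3 - <<'E'
import cv2
a=cv2.imread('pics/top0.png')[180:440,270:520]
cv2.imwrite('pics/crop1.png',cv2.resize(a,None,fx=2.2,fy=2.2))
E
```

```text
cross top [ 456.7 -311.8] 0.063 0.063 scene [ 456.9 -309.4] 0.06 0.062 both [ 456.9 -309.3] 0.06 0.063
lane top [507.9 301.5] -0.198 0.06 scene [508.6 300.1] -0.194 0.046 both [507.8 300.4] -0.201 0.054
board top [ 632.4 -133.7] -0.327 0.143 scene [ 630.2 -133.8] -0.403 0.081 both [ 631.6 -132.7] -0.395 0.115
big top [467.4  -9.4] 0.042 0.135 scene [463.7  -9.1] 0.007 0.077 both [464.6  -9.4] 0.009 0.112
small top [ 481.2 -141.6] -0.056 0.166 scene [ 477.5 -140. ] 0.413 0.101 both [ 479.2 -140. ] 0.307 0.155
bar top [624.4   8.7] 0.279 0.183 scene [620.2   8. ] 0.292 0.103 both [622.4   8.7] 0.295 0.149
fork top [632.2 137.8] -0.406 0.213 scene [625.7 138.1] -0.671 0.1 both [627.4 138.7] -0.568 0.167
short top [486.7 127.1] -0.56 0.17 scene [483.2 126.8] -0.667 0.08 both [485.1 127. ] -0.614 0.137
real	1m13.045s
user	1m12.568s
sys	0m0.219s
```

View pics/crop1.png

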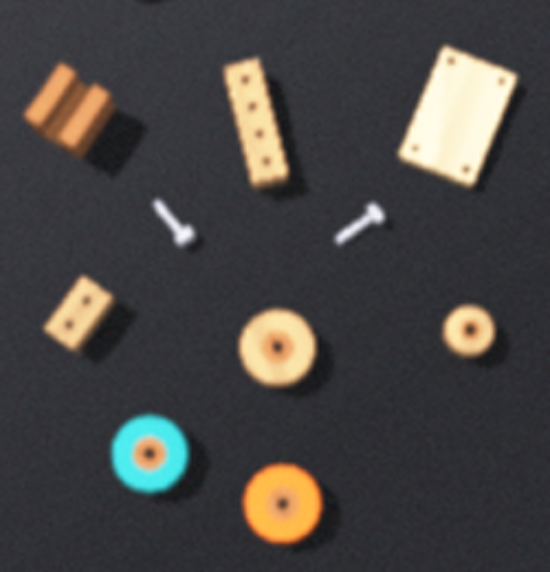

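The crop confirms the plain wooden wheel with dark hole (278,347) as the big wheel, with turquoise at (149,455) and orange at (283,503) left alone. The board is at about (631,-133.5) with yaw -0.40, so I go there first.

Call:
{"op": "servo_tool", "data": {"deltas": [{"x": 461,"y": 468,"z": -110,"rz": -0.67},{"x": 461,"y": 468,"z": -110,"rz": -0.67},{"x": 461,"y": 468,"z": -110,"rz": -0.67},{"x": 461,"y": 468,"z": -110,"rz": -0.67},{"x": 461,"y": 468,"z": -110,"rz": -0.67},{"x": 461,"y": 468,"z": -110,"rz": -0.67},{"x": 461,"y": 468,"z": -110,"rz": -0.67},{"x": 461,"y": 468,"z": -110,"rz": -0.67},{"x": 461,"y": 468,"z": -110,"rz": -0.67},{"x": 461,"y": 468,"z": -110,"rz": -0.67}]}}

```text
invalid input
```

Call:
{"op": "servo_tool", "data": {"deltas": [{"x": 230,"y": 234,"z": -55,"rx": 0,"ry": 0,"rz": -0.3,"gripper": 1},{"x": 461,"y": 468,"z": -110,"rx": 0,"ry": 0,"rz": -0.67,"gripper": 1}], "newtons": 30}}

```text
clock: 1.2
eef_pos: [237.8, -532.3, 214.9]
tcp_rot: [3.141, -0.0, -0.028]
contact_force: [1.0, -0.1, -0.9]
opening: 0.997
grasp_force: 0.0
```

Call:
{"op": "servo_tool", "data": {"deltas": [{"x": 393,"y": 399,"z": -95,"rx": 0,"ry": 0,"rz": -0.37,"gripper": 1},{"x": 393,"y": 399,"z": -95,"rx": 0,"ry": 0,"rz": -0.37,"gripper": 1},{"x": 393,"y": 399,"z": -95,"rx": 0,"ry": 0,"rz": -0.37,"gripper": 1},{"x": 393,"y": 399,"z": -95,"rx": 0,"ry": 0,"rz": -0.37,"gripper": 1},{"x": 393,"y": 399,"z": -95,"rx": 0,"ry": 0,"rz": -0.37,"gripper": 1},{"x": 393,"y": 399,"z": -95,"rx": 0,"ry": 0,"rz": -0.37,"gripper": 1},{"x": 393,"y": 399,"z": -95,"rx": 0,"ry": 0,"rz": -0.37,"gripper": 1},{"x": 393,"y": 399,"z": -95,"rx": 0,"ry": 0,"rz": -0.37,"gripper": 1},{"x": 393,"y": 399,"z": -95,"rx": 0,"ry": 0,"rz": -0.37,"gripper": 1},{"x": 393,"y": 399,"z": -95,"rx": 0,"ry": 0,"rz": -0.37,"gripper": 1}], "newtons": 30}}

```text
clock: 2.2
eef_pos: [581.2, -183.5, 132.2]
tcp_rot: [3.142, -0.0, -0.39]
contact_force: [0.8, -0.5, -0.3]
opening: 1.004
grasp_force: 0.0
```

Call:
{"op": "servo_tool", "data": {"deltas": [{"x": 45.5,"y": 45.5,"z": -51,"rx": 0,"ry": 0,"rz": -0.01,"gripper": 0.8},{"x": 45.5,"y": 45.5,"z": -81,"rx": 0,"ry": 0,"rz": -0.01,"gripper": 0.8},{"x": 45.5,"y": 45.5,"z": -81,"rx": 0,"ry": 0,"rz": -0.01,"gripper": 0.8},{"x": 45.5,"y": 45.5,"z": -81,"rx": 0,"ry": 0,"rz": -0.01,"gripper": 0.8}], "newtons": 30}}

```text
clock: 2.6
eef_pos: [624.3, -139.0, 49.9]
tcp_rot: [3.141, 0.003, -0.399]
contact_force: [0.2, 0.0, 0.1]
opening: 0.903
grasp_force: 0.0
```

Call:
{"op": "servo_tool", "data": {"deltas": [{"x": 6.5,"y": 5.5,"z": 0,"rx": 0,"ry": 0,"rz": 0,"gripper": 0.8},{"x": 6.5,"y": 5.5,"z": -30,"rx": 0,"ry": 0,"rz": 0,"gripper": 0.8},{"x": 6.5,"y": 5.5,"z": -45,"rx": 0,"ry": 0,"rz": 0,"gripper": 0.8},{"x": 6.5,"y": 5.5,"z": -50.5,"rx": 0,"ry": 0,"rz": 0,"gripper": 0.8},{"x": 6.5,"y": 5.5,"z": -50.5,"rx": 0,"ry": 0,"rz": 0,"gripper": 0.8},{"x": 6.5,"y": 5.5,"z": -50.5,"rx": 0,"ry": 0,"rz": 0,"gripper": 0.1},{"x": 6.5,"y": 5.5,"z": -50.5,"rx": 0,"ry": 0,"rz": 0,"gripper": 0.1},{"x": 6.5,"y": 5.5,"z": -50.5,"rx": 0,"ry": 0,"rz": 0,"gripper": 0.1},{"x": 6.5,"y": 5.5,"z": -50.5,"rx": 0,"ry": 0,"rz": 0,"gripper": 0.1}], "newtons": 30}}

```text
clock: 3.5
eef_pos: [632.6, -134.5, 2.2]
tcp_rot: [-3.141, -0.002, -0.4]
contact_force: [-1.6, -0.3, 7.3]
opening: 0.621
grasp_force: 31.9
```

Call:
{"op": "servo_tool", "data": {"deltas": [{"x": 0,"y": 0,"z": 40,"rx": 0,"ry": 0,"rz": 0,"gripper": 0.1},{"x": 0,"y": 0,"z": 70,"rx": 0,"ry": 0,"rz": 0,"gripper": 0.1},{"x": -28,"y": -34,"z": 75,"rx": 0,"ry": 0,"rz": 0.1,"gripper": 0.1},{"x": -56,"y": -68,"z": 75,"rx": 0,"ry": 0,"rz": 0.2,"gripper": 0.1},{"x": -85,"y": -103,"z": 75,"rx": 0,"ry": 0,"rz": 0.3,"gripper": 0.1},{"x": -113,"y": -138,"z": 75,"rx": 0,"ry": 0,"rz": 0.4,"gripper": 0.1},{"x": -141,"y": -173,"z": 60,"rx": 0,"ry": 0,"rz": 0.46,"gripper": 0.1},{"x": -141,"y": -173,"z": 40,"rx": 0,"ry": 0,"rz": 0.46,"gripper": 0.1},{"x": -141,"y": -173,"z": 30,"rx": 0,"ry": 0,"rz": 0.46,"gripper": 0.1},{"x": -141,"y": -173,"z": 30,"rx": 0,"ry": 0,"rz": 0.46,"gripper": 0.1}], "newtons": 30}}

```text
clock: 4.5
eef_pos: [490.2, -306.5, 29.8]
tcp_rot: [-3.14, 0.002, 0.06]
contact_force: [0.1, -0.5, -0.2]
opening: 0.618
grasp_force: 32.3
```

```bash
python3 - <<'E'
from rig import r
import cv2
s=r.sense(); print(s["eef_pos"],s["contact_force"],s["opening"],s["grasp_force"])
a=r.grab_frame("scene")[110:260,60:260]; cv2.imwrite('pics/s1.png',cv2.resize(a,None,fx=4,fy=4,interpolation=cv2.INTER_CUBIC))
E
```

```text
[ 490.24129153 -306.50216306   29.83858056] [ 0.12186767 -0.46393333 -0.23097476] 0.6183091197244281 32.337716817855835
```

View pics/s1.png

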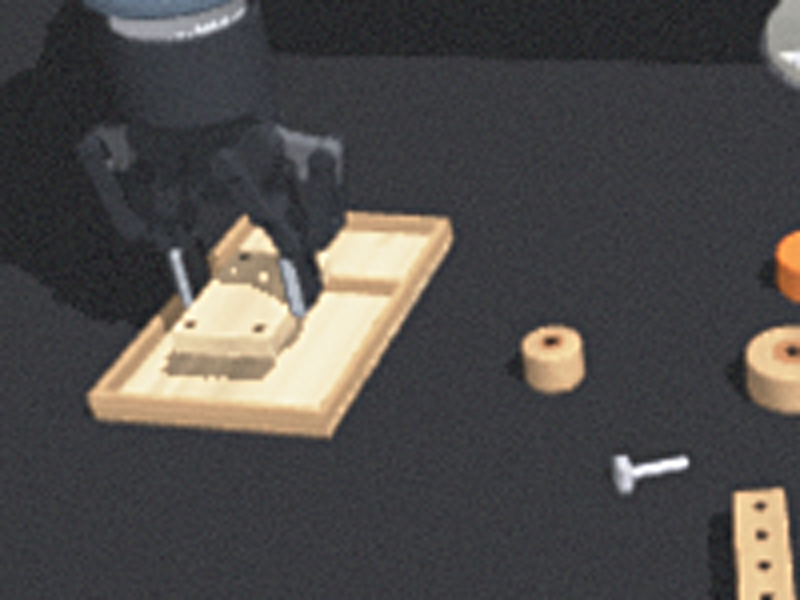

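The board hangs level between the pads over the larger bay, around (230,325) in the crop, so I lower and release it.

Call:
{"op": "servo_tool", "data": {"deltas": [{"x": 1,"y": -1,"z": -15,"rx": 0,"ry": 0,"rz": 0,"gripper": 0.1},{"x": 1,"y": -1,"z": -20,"rx": 0,"ry": 0,"rz": 0,"gripper": 0.1},{"x": 1,"y": -1,"z": -22,"rx": 0,"ry": 0,"rz": 0,"gripper": 0.1},{"x": 1,"y": -1,"z": -22,"rx": 0,"ry": 0,"rz": 0,"gripper": 0.1},{"x": 1,"y": -1,"z": -22,"rx": 0,"ry": 0,"rz": 0,"gripper": 0.5},{"x": 1,"y": -1,"z": -22,"rx": 0,"ry": 0,"rz": 0,"gripper": 0.5},{"x": 1,"y": -1,"z": -22,"rx": 0,"ry": 0,"rz": 0,"gripper": 0.5},{"x": 1,"y": -1,"z": 10,"rx": 0,"ry": 0,"rz": 0,"gripper": 0.5},{"x": 1,"y": -1,"z": 50,"rx": 0,"ry": 0,"rz": 0,"gripper": 0.6},{"x": 1,"y": -1,"z": 70,"rx": 0,"ry": 0,"rz": 0,"gripper": 0.6}], "newtons": 30}}

```text
clock: 5.55
eef_pos: [492.9, -308.9, 103.9]
tcp_rot: [3.14, -0.003, 0.06]
contact_force: [0.0, 0.1, -0.7]
opening: 0.804
grasp_force: 0.0
```

Call:
{"op": "servo_tool", "data": {"deltas": [{"x": -5,"y": 50,"z": 0,"rx": 0,"ry": 0,"rz": 0,"gripper": 0.7},{"x": -9,"y": 100,"z": 0,"rx": 0,"ry": 0,"rz": 0,"gripper": 0.7},{"x": -14,"y": 149,"z": 0,"rx": 0,"ry": 0,"rz": 0,"gripper": 0.7},{"x": -18,"y": 198,"z": 0,"rx": 0,"ry": 0,"rz": 0,"gripper": 0.7},{"x": -22,"y": 247,"z": -10,"rx": 0,"ry": 0,"rz": 0,"gripper": 0.7},{"x": -27,"y": 292,"z": -25,"rx": 0,"ry": 0,"rz": 0,"gripper": 0.7},{"x": -27,"y": 299,"z": -50,"rx": 0,"ry": 0,"rz": 0,"gripper": 0.7},{"x": -27,"y": 299,"z": -50,"rx": 0,"ry": 0,"rz": 0,"gripper": 0.7},{"x": -27,"y": 299,"z": -50,"rx": 0,"ry": 0,"rz": 0,"gripper": 0.7}], "newtons": 30}}

```text
clock: 6.45
eef_pos: [464.8, -9.4, 51.1]
tcp_rot: [3.142, 0.001, 0.06]
contact_force: [-0.1, -0.6, 0.4]
opening: 0.85
grasp_force: 0.0
```

```bash
cat > b.py <<'E'
from h import *
im=r.grab_frame("scene"); x,y=491.8,-307.7
u=proj("scene",[x,y,19])[0]
# board top-face centre from holes' dark spots / view
b=im[int(u[1])-25:int(u[1])+25,int(u[0])-35:int(u[0])+35]
print(u); o=cv2.resize(b,None,fx=11,fy=11,interpolation=cv2.INTER_CUBIC)
cv2.imwrite("pics/b1.png",o)
t=r.grab_frame("top");v=proj("top",[x,y,19])[0];print(v)
b=t[int(v[1])-40:int(v[1])+40,int(v[0])-40:int(v[0])+40]
cv2.imwrite("pics/b2.png",cv2.resize(b,None,fx=7,fy=7,interpolation=cv2.INTER_CUBIC))
for c in P: print(c,r.recognise("board_mid",c)[:2])
print(r.sense()["eef_pos"])
E
python3 b.py
```

```text
[123.33273776 192.46629325]
[380.54334887 207.48187898]
top [{'box': [367.6, 187.9, 25.7, 42.1], 'conf': 0.62}]
scene [{'box': [104.8, 181.9, 41.0, 27.1], 'conf': 0.71}]
[465.64899876 -10.17070942  51.78304286]
```

View pics/b1.png

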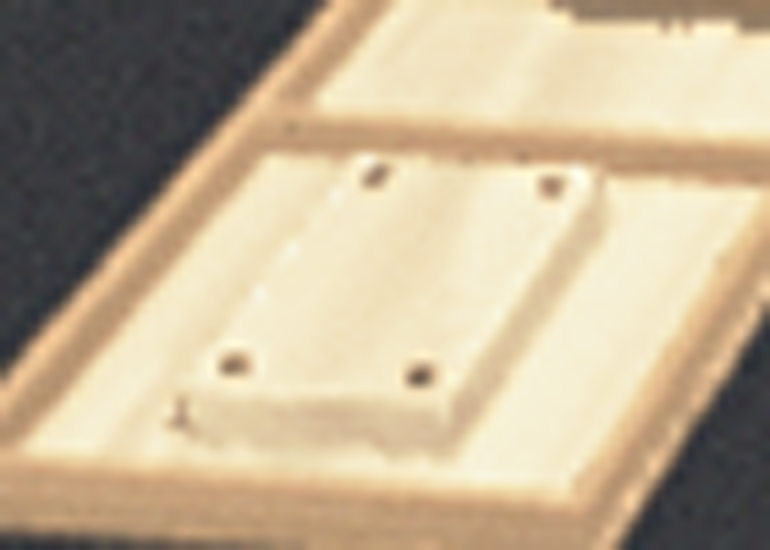

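View pics/b2.png

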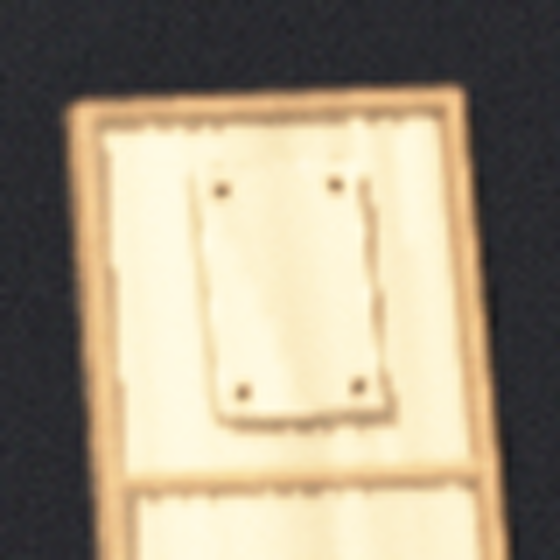

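The board lies flat in the larger bay, with its four holes visible in both crops. I'll get its centre from the hole diagonals.

```bash
python3 - <<'E'
from h import *
for c,o,f,h in(("scene",(88,167),11,[(374,176),(551,186),(419,376),(234,364)]),("top",(340,167),7,[(222,190),(335,184),(358,386),(243,391)])):
    q=np.array([back(c,(np.array(p)+.5)/f-.5+o,19) for p in h]); print(c,q[:,:2].round(1).tolist(),q.mean(0).round(1))
E
```

```text
scene [[454.9, -331.4], [452.0, -292.9], [520.1, -287.5], [522.8, -325.5]] [ 487.5 -309.3   19. ]
top [[523.9, -286.8], [526.8, -324.7], [458.9, -330.4], [456.5, -292.3]] [ 491.5 -308.6   19. ]
```

Call:
{"op": "servo_tool", "data": {"deltas": [{"x": 0,"y": 0,"z": -25,"rx": 0,"ry": 0,"rz": 0,"gripper": 0.7},{"x": 0,"y": 0,"z": -38,"rx": 0,"ry": 0,"rz": 0,"gripper": 0.7},{"x": 0,"y": 0,"z": -44,"rx": 0,"ry": 0,"rz": 0,"gripper": 0.7},{"x": 0,"y": 0,"z": -44,"rx": 0,"ry": 0,"rz": 0,"gripper": 0.0},{"x": 0,"y": 0,"z": -44,"rx": 0,"ry": 0,"rz": 0,"gripper": 0.0},{"x": 0,"y": 0,"z": -44,"rx": 0,"ry": 0,"rz": 0,"gripper": 0.0},{"x": 0,"y": 0,"z": -44,"rx": 0,"ry": 0,"rz": 0,"gripper": 0.0}], "newtons": 30}}

```text
clock: 7.35
eef_pos: [465.5, -9.3, 7.6]
tcp_rot: [3.141, -0.001, 0.06]
contact_force: [0.3, -0.5, 4.1]
opening: 0.571
grasp_force: 31.3
```

Call:
{"op": "servo_tool", "data": {"deltas": [{"x": 0,"y": 0,"z": 45,"rx": 0,"ry": 0,"rz": 0,"gripper": 0.0},{"x": 0,"y": 0,"z": 80,"rx": 0,"ry": 0,"rz": 0,"gripper": 0.0},{"x": 4,"y": -48,"z": 85,"rx": 0,"ry": 0,"rz": 0,"gripper": 0.0},{"x": 8,"y": -97,"z": 85,"rx": 0,"ry": 0,"rz": 0,"gripper": 0.0},{"x": 12,"y": -146,"z": 85,"rx": 0,"ry": 0,"rz": 0,"gripper": 0.0},{"x": 16,"y": -195,"z": 85,"rx": 0,"ry": 0,"rz": 0,"gripper": 0.0},{"x": 20,"y": -244,"z": 80,"rx": 0,"ry": 0,"rz": 0,"gripper": 0.0},{"x": 24,"y": -285,"z": 65,"rx": 0,"ry": 0,"rz": 0,"gripper": 0.0},{"x": 24,"y": -299.5,"z": 45,"rx": 0,"ry": 0,"rz": 0,"gripper": 0.0},{"x": 24,"y": -299.5,"z": 45,"rx": 0,"ry": 0,"rz": 0,"gripper": 0.0}], "newtons": 30}}

```text
clock: 8.35
eef_pos: [487.5, -310.2, 50.0]
tcp_rot: [-3.14, 0.002, 0.057]
contact_force: [0.3, 0.7, -0.5]
opening: 0.568
grasp_force: 31.5
```

```bash
python3 - <<'E'
from rig import r
import cv2
s=r.sense(); print(s["eef_pos"],s["contact_force"],s["opening"],s["grasp_force"])
a=r.grab_frame("scene")[110:260,60:260]; cv2.imwrite('pics/s2.png',cv2.resize(a,None,fx=4,fy=4,interpolation=cv2.INTER_CUBIC))
print(r.sense()["eef_pos"])
E
```

```text
[ 487.49449888 -310.17315397   50.01852064] [ 0.29818144  0.73432239 -0.49626749] 0.5681962701991763 31.543160676956177
[ 487.70669039 -308.93375711   50.95973147]
```

View pics/s2.png

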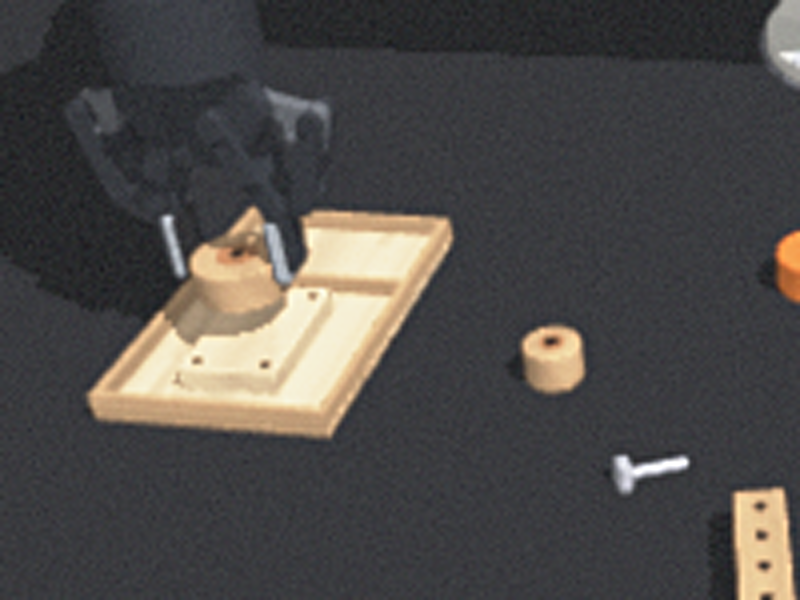

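```bash
python3 - <<'E'
from h import *
print(back("scene",(237.5/4-.5+60,252.5/4-.5+110),65.4),back("scene",(237.5/4-.5+60,254.5/4-.5+110),65.4))
E
```

```text
[ 484.20187338 -311.57938015   65.4       ] [ 486.12454145 -310.55356076   65.4       ]
```

The wheel hangs level above the board, hole at (237,252) in the crop, and needs about +2 mm in x. Lowering and releasing.

Call:
{"op": "servo_tool", "data": {"deltas": [{"x": 2,"y": 0.5,"z": -12,"rx": 0,"ry": 0,"rz": 0,"gripper": 0.0},{"x": 2,"y": 0.5,"z": -20,"rx": 0,"ry": 0,"rz": 0,"gripper": 0.0},{"x": 2,"y": 0.5,"z": -24,"rx": 0,"ry": 0,"rz": 0,"gripper": 0.0},{"x": 2,"y": 0.5,"z": -24,"rx": 0,"ry": 0,"rz": 0,"gripper": 0.0},{"x": 2,"y": 0.5,"z": -24,"rx": 0,"ry": 0,"rz": 0,"gripper": 0.4},{"x": 2,"y": 0.5,"z": -24,"rx": 0,"ry": 0,"rz": 0,"gripper": 0.4},{"x": 2,"y": 0.5,"z": -24,"rx": 0,"ry": 0,"rz": 0,"gripper": 0.4},{"x": 2,"y": 0.5,"z": 0,"rx": 0,"ry": 0,"rz": 0,"gripper": 0.4},{"x": 2,"y": 0.5,"z": 45,"rx": 0,"ry": 0,"rz": 0,"gripper": 0.5},{"x": 2,"y": 0.5,"z": 70,"rx": 0,"ry": 0,"rz": 0,"gripper": 0.5}], "newtons": 30}}

```text
clock: 9.4
eef_pos: [491.7, -308.8, 124.6]
tcp_rot: [3.14, -0.002, 0.06]
contact_force: [0.4, -0.1, 0.6]
opening: 0.752
grasp_force: 0.0
```

Call:
{"op": "servo_tool", "data": {"deltas": [{"x": 14,"y": 46,"z": 5,"rx": 0,"ry": 0,"rz": -0.07,"gripper": 0.5},{"x": 28,"y": 92,"z": 5,"rx": 0,"ry": 0,"rz": -0.14,"gripper": 0.5},{"x": 42,"y": 138,"z": 5,"rx": 0,"ry": 0,"rz": -0.21,"gripper": 0.5},{"x": 56,"y": 184,"z": 5,"rx": 0,"ry": 0,"rz": -0.28,"gripper": 0.5},{"x": 70,"y": 230,"z": 5,"rx": 0,"ry": 0,"rz": -0.35,"gripper": 0.5},{"x": 84,"y": 276,"z": 0,"rx": 0,"ry": 0,"rz": -0.42,"gripper": 0.5},{"x": 98,"y": 322,"z": 0,"rx": 0,"ry": 0,"rz": -0.49,"gripper": 0.5},{"x": 112,"y": 368,"z": 0,"rx": 0,"ry": 0,"rz": -0.56,"gripper": 0.5},{"x": 126,"y": 414,"z": 0,"rx": 0,"ry": 0,"rz": -0.63,"gripper": 0.5},{"x": 137,"y": 447,"z": -10,"rx": 0,"ry": 0,"rz": -0.68,"gripper": 0.5}], "newtons": 30}}

```text
clock: 10.4
eef_pos: [629.4, 142.0, 113.3]
tcp_rot: [-3.139, -0.002, -0.622]
contact_force: [0.8, 0.2, 0.9]
opening: 0.75
grasp_force: 0.0
```

```bash
python3 - <<'E'
from h import *
ims=[]
for c in("scene","top"):
    im=r.grab_frame(c); u=proj(c,[489.5,-309,41])[0].astype(int); h=25 if c=="scene" else 30
    b=im[u[1]-h:u[1]+h,u[0]-30:u[0]+30]; print(c,u-[30,h]); ims.append(cv2.resize(b,(390,int(390*h/30)),interpolation=cv2.INTER_CUBIC))
H=max(i.shape[0] for i in ims)
cv2.imwrite("pics/w1.png",np.hstack([cv2.copyMakeBorder(i,0,H-i.shape[0],0,0,cv2.BORDER_CONSTANT) for i in ims]))
print(r.sense()["eef_pos"],r.sense()["tcp_rot"])
E
```

```text
scene [ 91 158]
top [353 177]
[628.53100285 142.89555373 111.16550701] [-3.14039074e+00  1.25436277e-04 -6.18217190e-01]
```

View pics/w1.png

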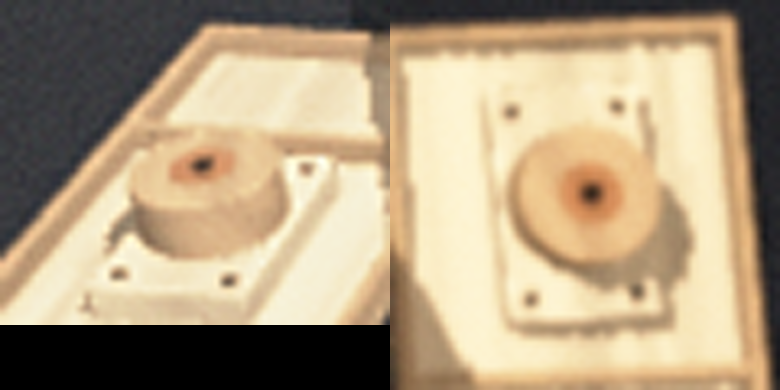

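The wheel lies flat on the board, with its hole at (591,193) in the right half. I'll compare its centre with the board holes, measured the same way.

```bash
python3 - <<'E'
from h import *
g=lambda c,o,p,z: back(c,(np.array(p)+.5)/6.5-.5+o,z)[:2].round(1)
o=(353,177)
h=np.array([g("top",o,p,19) for p in[(122,111),(226,106),(248,291),(141,299)]]); print(h.mean(0),"wheel",g("top",o,(201,193),41))
print("scene wheel",g("scene",(91,158),(202,164),41),[g("scene",(91,158),p,19) for p in[(119,273),(229,280),(306,167)]])
E
```

```text
[ 491.675 -308.55 ] wheel [ 491.8 -307.9]
scene wheel [ 486.7 -309.4] [array([ 522.6, -325.4]), array([ 519.8, -287.3]), array([ 451.2, -293.3])]
```

Call:
{"op": "servo_tool", "data": {"deltas": [{"x": 0,"y": -4.5,"z": -20,"rx": 0,"ry": 0,"rz": 0,"gripper": 0.5},{"x": 0,"y": -4.5,"z": -60,"rx": 0,"ry": 0,"rz": 0,"gripper": 0.5},{"x": 0,"y": -4.5,"z": -85,"rx": 0,"ry": 0,"rz": 0,"gripper": 0.5},{"x": 0,"y": -4.5,"z": -98,"rx": 0,"ry": 0,"rz": 0,"gripper": 0.5},{"x": 0,"y": -4.5,"z": -98,"rx": 0,"ry": 0,"rz": 0,"gripper": 0.5},{"x": 0,"y": -4.5,"z": -98,"rx": 0,"ry": 0,"rz": 0,"gripper": -0.2},{"x": 0,"y": -4.5,"z": -98,"rx": 0,"ry": 0,"rz": 0,"gripper": -0.2},{"x": 0,"y": -4.5,"z": -98,"rx": 0,"ry": 0,"rz": 0,"gripper": -0.2},{"x": 0,"y": -4.5,"z": -98,"rx": 0,"ry": 0,"rz": 0,"gripper": -0.2}], "newtons": 30}}

```text
clock: 11.4
eef_pos: [629.1, 134.5, 15.6]
tcp_rot: [-3.14, -0.002, -0.62]
contact_force: [-0.2, -1.0, 7.7]
opening: 0.467
grasp_force: 30.6
```

The wheel is centred to within 1 mm in the top view. The fork is gripped at 39.7 mm, so I carry it to the small bay.

Call:
{"op": "servo_tool", "data": {"deltas": [{"x": 0,"y": 0,"z": 40,"rx": 0,"ry": 0,"rz": 0,"gripper": -0.2},{"x": 0,"y": 0,"z": 80,"rx": 0,"ry": 0,"rz": 0,"gripper": -0.2},{"x": -22,"y": -42,"z": 90,"rx": 0,"ry": 0,"rz": 0.07,"gripper": -0.2},{"x": -44,"y": -84,"z": 90,"rx": 0,"ry": 0,"rz": 0.14,"gripper": -0.2},{"x": -66,"y": -126,"z": 90,"rx": 0,"ry": 0,"rz": 0.21,"gripper": -0.2},{"x": -88,"y": -168,"z": 90,"rx": 0,"ry": 0,"rz": 0.28,"gripper": -0.2},{"x": -110,"y": -210,"z": 90,"rx": 0,"ry": 0,"rz": 0.35,"gripper": -0.2},{"x": -132,"y": -252,"z": 90,"rx": 0,"ry": 0,"rz": 0.42,"gripper": -0.2},{"x": -154,"y": -294,"z": 90,"rx": 0,"ry": 0,"rz": 0.49,"gripper": -0.2},{"x": -176,"y": -336,"z": 90,"rx": 0,"ry": 0,"rz": 0.56,"gripper": -0.2}], "newtons": 30}}

```text
clock: 12.4
eef_pos: [451.0, -203.2, 104.6]
tcp_rot: [3.141, -0.001, -0.057]
contact_force: [1.8, -0.9, -0.8]
opening: 0.461
grasp_force: 30.2
```

Call:
{"op": "servo_tool", "data": {"deltas": [{"x": -26,"y": -42,"z": 0,"rx": 0,"ry": 0,"rz": 0.06,"gripper": -0.2},{"x": -46,"y": -84,"z": 0,"rx": 0,"ry": 0,"rz": 0.12,"gripper": -0.2},{"x": -56,"y": -112,"z": -5,"rx": 0,"ry": 0,"rz": 0.12,"gripper": -0.2},{"x": -56,"y": -112,"z": -40,"rx": 0,"ry": 0,"rz": 0.12,"gripper": -0.2},{"x": -56,"y": -112,"z": -62,"rx": 0,"ry": 0,"rz": 0.12,"gripper": -0.2},{"x": -56,"y": -112,"z": -62,"rx": 0,"ry": 0,"rz": 0.12,"gripper": -0.2},{"x": -56,"y": -112,"z": -62,"rx": 0,"ry": 0,"rz": 0.12,"gripper": -0.2}], "newtons": 30}}

```text
clock: 13.1
eef_pos: [395.9, -313.7, 42.4]
tcp_rot: [-3.141, 0.0, 0.06]
contact_force: [-0.3, 0.1, -0.6]
opening: 0.46
grasp_force: 30.2
```

```bash
python3 - <<'E'
from rig import r
import cv2
a=r.grab_frame("scene")[110:230,60:220]; cv2.imwrite('pics/s3.png',cv2.resize(a,None,fx=5,fy=5,interpolation=cv2.INTER_CUBIC))
print(r.sense()["eef_pos"],r.sense()["tcp_rot"])
E
```

```text
[ 396.44566581 -313.95024864   42.93750114] [ 3.14078951e+00 -9.31178166e-04  6.01747544e-02]
```

View pics/s3.png

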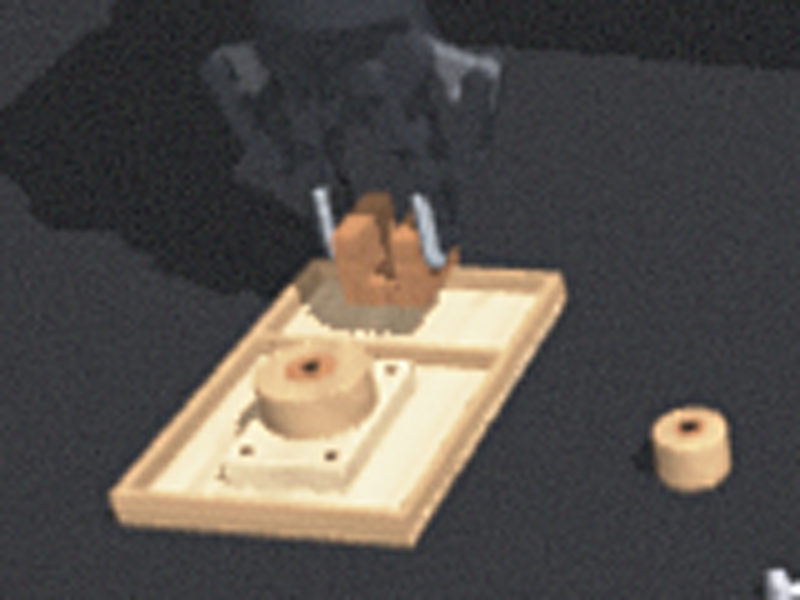

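The fork hangs upright, slot up, at (390,255) in the crop over the small bay. Lowering and releasing.

Call:
{"op": "servo_tool", "data": {"deltas": [{"x": 0,"y": 0,"z": -12,"rx": 0,"ry": 0,"rz": 0,"gripper": -0.2},{"x": 0,"y": 0,"z": -18,"rx": 0,"ry": 0,"rz": 0,"gripper": -0.2},{"x": 0,"y": 0,"z": -21.5,"rx": 0,"ry": 0,"rz": 0,"gripper": -0.2},{"x": 0,"y": 0,"z": -21.5,"rx": 0,"ry": 0,"rz": 0,"gripper": -0.2},{"x": 0,"y": 0,"z": -21.5,"rx": 0,"ry": 0,"rz": 0,"gripper": 0.2},{"x": 0,"y": 0,"z": -21.5,"rx": 0,"ry": 0,"rz": 0,"gripper": 0.2},{"x": 0,"y": 0,"z": -21.5,"rx": 0,"ry": 0,"rz": 0,"gripper": 0.2},{"x": 0,"y": 0,"z": 5,"rx": 0,"ry": 0,"rz": 0,"gripper": 0.2},{"x": 0,"y": 0,"z": 45,"rx": 0,"ry": 0,"rz": 0,"gripper": 0.2},{"x": 0,"y": 0,"z": 75,"rx": 0,"ry": 0,"rz": 0,"gripper": 0.2}], "newtons": 30}}

```text
clock: 14.15
eef_pos: [395.9, -313.8, 118.4]
tcp_rot: [3.141, -0.0, 0.06]
contact_force: [0.4, -0.4, -0.5]
opening: 0.601
grasp_force: 0.0
```

Call:
{"op": "servo_tool", "data": {"deltas": [{"x": 27,"y": 39,"z": 0,"rx": 0,"ry": 0,"rz": 0.03,"gripper": 0.2},{"x": 54,"y": 78,"z": 0,"rx": 0,"ry": 0,"rz": 0.06,"gripper": 0.2},{"x": 81,"y": 117,"z": 0,"rx": 0,"ry": 0,"rz": 0.09,"gripper": 0.2},{"x": 108,"y": 156,"z": 0,"rx": 0,"ry": 0,"rz": 0.12,"gripper": 0.2},{"x": 135,"y": 195,"z": 0,"rx": 0,"ry": 0,"rz": 0.15,"gripper": 0.2},{"x": 162,"y": 234,"z": 0,"rx": 0,"ry": 0,"rz": 0.18,"gripper": 0.2},{"x": 189,"y": 270,"z": -10,"rx": 0,"ry": 0,"rz": 0.21,"gripper": 0.2},{"x": 212,"y": 302,"z": -30,"rx": 0,"ry": 0,"rz": 0.23,"gripper": 0.2},{"x": 226.4,"y": 322.3,"z": -60,"rx": 0,"ry": 0,"rz": 0.23,"gripper": 0.1},{"x": 226.4,"y": 322.3,"z": -60,"rx": 0,"ry": 0,"rz": 0.23,"gripper": 0.1}], "newtons": 30}}

```text
clock: 15.15
eef_pos: [621.5, 11.4, 53.2]
tcp_rot: [-3.14, 0.004, 0.293]
contact_force: [-0.9, 0.2, -0.7]
opening: 0.548
grasp_force: 0.0
```

Call:
{"op": "servo_tool", "data": {"deltas": [{"x": 0,"y": 0,"z": -15,"rx": 0,"ry": 0,"rz": 0,"gripper": 0.1},{"x": 0,"y": 0,"z": -15,"rx": 0,"ry": 0,"rz": 0,"gripper": 0.1}], "newtons": 30}}

```text
clock: 15.35
eef_pos: [620.7, 7.9, 40.5]
tcp_rot: [-3.141, 0.002, 0.289]
contact_force: [-0.2, -0.5, 0.8]
opening: 0.55
grasp_force: 0.0
```

Call:
{"op": "servo_tool", "data": {"deltas": [{"x": 1,"y": 0.5,"z": -20,"rx": 0,"ry": 0,"rz": 0,"gripper": 0.1},{"x": 1,"y": 0.5,"z": -29,"rx": 0,"ry": 0,"rz": 0,"gripper": 0.1},{"x": 1,"y": 0.5,"z": -29,"rx": 0,"ry": 0,"rz": 0,"gripper": 0.1},{"x": 1,"y": 0.5,"z": -29,"rx": 0,"ry": 0,"rz": 0,"gripper": 0.1}], "newtons": 30}}

```text
clock: 15.75
eef_pos: [623.2, 8.6, 13.4]
tcp_rot: [3.142, -0.0, 0.289]
contact_force: [0.1, 0.3, -0.4]
opening: 0.548
grasp_force: 0.0
```

Call:
{"op": "servo_tool", "data": {"deltas": [{"x": 0,"y": 0,"z": -1,"rx": 0,"ry": 0,"rz": 0,"gripper": -0.6},{"x": 0,"y": 0,"z": -1,"rx": 0,"ry": 0,"rz": 0,"gripper": -0.6},{"x": 0,"y": 0,"z": -1,"rx": 0,"ry": 0,"rz": 0,"gripper": -0.6},{"x": 0,"y": 0,"z": -1,"rx": 0,"ry": 0,"rz": 0,"gripper": -0.6},{"x": 0,"y": 0,"z": -1,"rx": 0,"ry": 0,"rz": 0,"gripper": -0.6}], "newtons": 40}}

```text
clock: 16.25
eef_pos: [623.8, 9.0, 12.8]
tcp_rot: [3.141, -0.001, 0.29]
contact_force: [-0.9, -0.7, 6.0]
opening: 0.271
grasp_force: 40.1
```

Call:
{"op": "servo_tool", "data": {"deltas": [{"x": 0,"y": 0,"z": 35,"rx": 0,"ry": 0,"rz": 0,"gripper": -0.6},{"x": 0,"y": 0,"z": 75,"rx": 0,"ry": 0,"rz": 0,"gripper": -0.6},{"x": -20,"y": 42,"z": 80,"rx": 0,"ry": 0,"rz": -0.08,"gripper": -0.6},{"x": -41,"y": 84,"z": 80,"rx": 0,"ry": 0,"rz": -0.16,"gripper": -0.6},{"x": -62,"y": 126,"z": 80,"rx": 0,"ry": 0,"rz": -0.25,"gripper": -0.6},{"x": -83,"y": 168,"z": 80,"rx": 0,"ry": 0,"rz": -0.34,"gripper": -0.6},{"x": -104,"y": 210,"z": 75,"rx": 0,"ry": 0,"rz": -0.42,"gripper": -0.6},{"x": -123.7,"y": 250,"z": 55,"rx": 0,"ry": 0,"rz": -0.49,"gripper": -0.6},{"x": -123.7,"y": 251,"z": 35,"rx": 0,"ry": 0,"rz": -0.49,"gripper": -0.6},{"x": -123.7,"y": 251,"z": 35,"rx": 0,"ry": 0,"rz": -0.49,"gripper": -0.6}], "newtons": 40}}

```text
clock: 17.25
eef_pos: [497.2, 260.6, 44.9]
tcp_rot: [3.139, 0.003, -0.197]
contact_force: [0.0, -0.2, 0.2]
opening: 0.265
grasp_force: 39.4
```

```bash
python3 - <<'E'
from rig import r
import cv2
a=r.grab_frame("scene")[140:290,320:512]; cv2.imwrite('pics/s4.png',cv2.resize(a,None,fx=4,fy=4,interpolation=cv2.INTER_CUBIC))
print(r.sense()["eef_pos"],r.sense()["tcp_rot"])
E
```

```text
[498.4021041  260.07436809  46.09499027] [ 3.13995285e+00  1.83466288e-03 -1.98477789e-01]
```

View pics/s4.png

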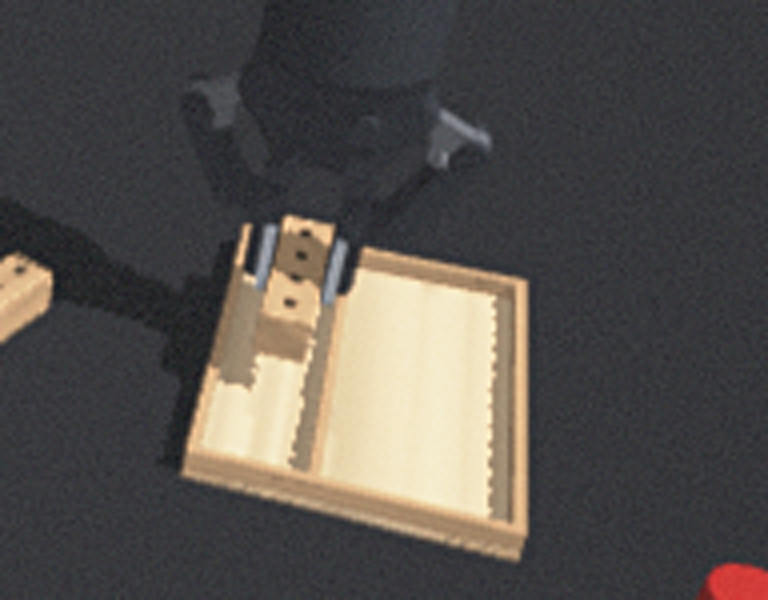

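The bar is held along the narrow lane, around (290,290) in the crop, and aligned with it. Lowering and releasing with a small opening.

Call:
{"op": "servo_tool", "data": {"deltas": [{"x": 1,"y": 0,"z": -14,"rx": 0,"ry": 0,"rz": 0,"gripper": -0.6},{"x": 1,"y": 0,"z": -23,"rx": 0,"ry": 0,"rz": 0,"gripper": -0.6},{"x": 1,"y": 0,"z": -28,"rx": 0,"ry": 0,"rz": 0,"gripper": -0.6},{"x": 1,"y": 0,"z": -28,"rx": 0,"ry": 0,"rz": 0,"gripper": -0.6},{"x": 1,"y": 0,"z": -28,"rx": 0,"ry": 0,"rz": 0,"gripper": -0.25},{"x": 1,"y": 0,"z": -28,"rx": 0,"ry": 0,"rz": 0,"gripper": -0.25},{"x": 1,"y": 0,"z": -28,"rx": 0,"ry": 0,"rz": 0,"gripper": -0.25},{"x": 1,"y": 0,"z": 0,"rx": 0,"ry": 0,"rz": 0,"gripper": -0.25},{"x": 1,"y": 0,"z": 45,"rx": 0,"ry": 0,"rz": 0,"gripper": 0},{"x": 1,"y": 0,"z": 70,"rx": 0,"ry": 0,"rz": 0,"gripper": 0}], "newtons": 30}}

```text
clock: 18.3
eef_pos: [501.4, 260.6, 119.7]
tcp_rot: [-3.14, -0.002, -0.2]
contact_force: [0.7, 0.7, 0.4]
opening: 0.5
grasp_force: 0.0
```

Call:
{"op": "servo_tool", "data": {"deltas": [{"x": -2,"y": -40,"z": 0,"rx": 0,"ry": 0,"rz": 0.14,"gripper": 0.3},{"x": -4,"y": -80,"z": 0,"rx": 0,"ry": 0,"rz": 0.28,"gripper": 0.3},{"x": -6,"y": -120,"z": 0,"rx": 0,"ry": 0,"rz": 0.42,"gripper": 0.3},{"x": -8,"y": -160,"z": 0,"rx": 0,"ry": 0,"rz": 0.56,"gripper": 0.3},{"x": -10,"y": -200,"z": 0,"rx": 0,"ry": 0,"rz": 0.7,"gripper": 0.3},{"x": -12,"y": -240,"z": 0,"rx": 0,"ry": 0,"rz": 0.84,"gripper": 0.3},{"x": -14,"y": -280,"z": 0,"rx": 0,"ry": 0,"rz": 0.98,"gripper": 0.3},{"x": -16,"y": -320,"z": 0,"rx": 0,"ry": 0,"rz": 1.12,"gripper": 0.3},{"x": -19,"y": -360,"z": 0,"rx": 0,"ry": 0,"rz": 1.26,"gripper": 0.3},{"x": -21,"y": -399,"z": -10,"rx": 0,"ry": 0,"rz": 1.4,"gripper": 0.3}], "newtons": 30}}

```text
clock: 19.3
eef_pos: [480.2, -140.0, 108.2]
tcp_rot: [3.139, -0.0, 1.203]
contact_force: [0.7, 0.9, -0.3]
opening: 0.647
grasp_force: 0.0
```

Call:
{"op": "servo_tool", "data": {"deltas": [{"x": 0,"y": 0,"z": -30,"rx": 0,"ry": 0,"rz": 0.14,"gripper": 0.3},{"x": 0,"y": 0,"z": -58,"rx": 0,"ry": 0,"rz": 0.17,"gripper": 0.3},{"x": 0,"y": 0,"z": -58,"rx": 0,"ry": 0,"rz": 0.17,"gripper": 0.3},{"x": 0,"y": 0,"z": -58,"rx": 0,"ry": 0,"rz": 0.17,"gripper": 0.3}], "newtons": 30}}

```text
clock: 19.7
eef_pos: [479.4, -138.0, 49.3]
tcp_rot: [-3.141, -0.0, 1.366]
contact_force: [-0.2, -0.0, 0.6]
opening: 0.65
grasp_force: 0.0
```

Next: descend to TCP z ≈ 8 and grip.

Call:
{"op": "servo_tool", "data": {"deltas": [{"x": 0,"y": -2.5,"z": -22,"rx": 0,"ry": 0,"rz": 0,"gripper": 0.3},{"x": 0,"y": -2.5,"z": -36,"rx": 0,"ry": 0,"rz": 0,"gripper": 0.3},{"x": 0,"y": -2.5,"z": -42,"rx": 0,"ry": 0,"rz": 0,"gripper": 0.3},{"x": 0,"y": -2.5,"z": -42,"rx": 0,"ry": 0,"rz": 0,"gripper": 0.3},{"x": 0,"y": -2.5,"z": -42,"rx": 0,"ry": 0,"rz": 0,"gripper": -0.4},{"x": 0,"y": -2.5,"z": -42,"rx": 0,"ry": 0,"rz": 0,"gripper": -0.4},{"x": 0,"y": -2.5,"z": -42,"rx": 0,"ry": 0,"rz": 0,"gripper": -0.4},{"x": 0,"y": -2.5,"z": -42,"rx": 0,"ry": 0,"rz": 0,"gripper": -0.4}], "newtons": 30}}

```text
clock: 20.5
eef_pos: [480.4, -140.7, 8.2]
tcp_rot: [3.14, 0.0, 1.367]
contact_force: [-0.7, 1.4, 6.8]
opening: 0.357
grasp_force: 29.2
```

Call:
{"op": "servo_tool", "data": {"deltas": [{"x": 0,"y": 0,"z": 45,"rx": 0,"ry": 0,"rz": 0,"gripper": -0.4},{"x": 1,"y": 15,"z": 85,"rx": 0,"ry": 0,"rz": 0,"gripper": -0.4},{"x": 4,"y": 60,"z": 92,"rx": 0,"ry": 0,"rz": 0,"gripper": -0.4},{"x": 8,"y": 109,"z": 92,"rx": 0,"ry": 0,"rz": 0,"gripper": -0.4},{"x": 12,"y": 158,"z": 92,"rx": 0,"ry": 0,"rz": 0,"gripper": -0.4},{"x": 15,"y": 207,"z": 92,"rx": 0,"ry": 0,"rz": 0,"gripper": -0.4},{"x": 18,"y": 256,"z": 92,"rx": 0,"ry": 0,"rz": 0,"gripper": -0.4},{"x": 21,"y": 305,"z": 92,"rx": 0,"ry": 0,"rz": 0,"gripper": -0.4},{"x": 24,"y": 354,"z": 92,"rx": 0,"ry": 0,"rz": 0,"gripper": -0.4},{"x": 28,"y": 403,"z": 92,"rx": 0,"ry": 0,"rz": 0,"gripper": -0.4}], "newtons": 30}}

```text
clock: 21.5
eef_pos: [507.4, 264.7, 100.0]
tcp_rot: [3.141, -0.001, 1.367]
contact_force: [1.3, -0.6, -0.7]
opening: 0.354
grasp_force: 30.0
```

Call:
{"op": "servo_tool", "data": {"deltas": [{"x": 4,"y": 45,"z": 0,"rx": 0,"ry": 0,"rz": 0,"gripper": -0.4},{"x": 5,"y": 64,"z": -15,"rx": 0,"ry": 0,"rz": 0,"gripper": -0.4},{"x": 5,"y": 64,"z": -45,"rx": 0,"ry": 0,"rz": 0,"gripper": -0.4},{"x": 5,"y": 64,"z": -62,"rx": 0,"ry": 0,"rz": 0,"gripper": -0.4},{"x": 5,"y": 64,"z": -62,"rx": 0,"ry": 0,"rz": 0,"gripper": -0.4},{"x": 5,"y": 64,"z": -62,"rx": 0,"ry": 0,"rz": 0,"gripper": -0.4}], "newtons": 30}}

```text
clock: 22.1
eef_pos: [512.8, 326.5, 37.7]
tcp_rot: [3.141, -0.0, 1.367]
contact_force: [-0.1, -0.1, -0.0]
opening: 0.364
grasp_force: 30.0
```

Call:
{"op": "servo_tool", "data": {"deltas": [{"x": 0,"y": 0,"z": -13,"rx": 0,"ry": 0,"rz": 0,"gripper": -0.4},{"x": 0,"y": 0,"z": -20,"rx": 0,"ry": 0,"rz": 0,"gripper": -0.4},{"x": 0,"y": 0,"z": -24,"rx": 0,"ry": 0,"rz": 0,"gripper": -0.4},{"x": 0,"y": 0,"z": -24,"rx": 0,"ry": 0,"rz": 0,"gripper": -0.4},{"x": 0,"y": 0,"z": -24,"rx": 0,"ry": 0,"rz": 0,"gripper": 0},{"x": 0,"y": 0,"z": -24,"rx": 0,"ry": 0,"rz": 0,"gripper": 0},{"x": 0,"y": 0,"z": -24,"rx": 0,"ry": 0,"rz": 0,"gripper": 0},{"x": 0,"y": 0,"z": 10,"rx": 0,"ry": 0,"rz": 0,"gripper": 0},{"x": 0,"y": 0,"z": 55,"rx": 0,"ry": 0,"rz": 0,"gripper": 0},{"x": 0,"y": 0,"z": 90,"rx": 0,"ry": 0,"rz": 0,"gripper": 0}], "newtons": 30}}

```text
clock: 23.1
eef_pos: [512.8, 326.5, 128.9]
tcp_rot: [3.141, -0.0, 1.367]
contact_force: [0.9, -0.4, 0.5]
opening: 0.502
grasp_force: 0.0
```

Call:
{"op": "servo_tool", "data": {"deltas": [{"x": -40,"y": -20,"z": 40,"rx": 0,"ry": 0,"rz": 0,"gripper": 0},{"x": -80,"y": -40,"z": 80,"rx": 0,"ry": 0,"rz": 0,"gripper": 0},{"x": -110,"y": -60,"z": 110,"rx": 0,"ry": 0,"rz": 0,"gripper": 0},{"x": -110,"y": -60,"z": 110,"rx": 0,"ry": 0,"rz": 0,"gripper": 0}], "newtons": 30}}

```text
clock: 23.5
eef_pos: [400.8, 265.4, 239.8]
tcp_rot: [3.14, -0.002, 1.367]
contact_force: [0.2, 1.1, -0.3]
opening: 0.5
grasp_force: 0.0
```

```bash
python3 - <<'E'
from rig import r
import cv2
for c in("scene","top"): cv2.imwrite(f'pics/f_{c}.png',cv2.resize(r.grab_frame(c),(800,600),interpolation=cv2.INTER_CUBIC))
print(r.sense()["eef_pos"])
E
```

```text
[402.07135582 266.15687445 239.10879583]
```

View pics/f_scene.png

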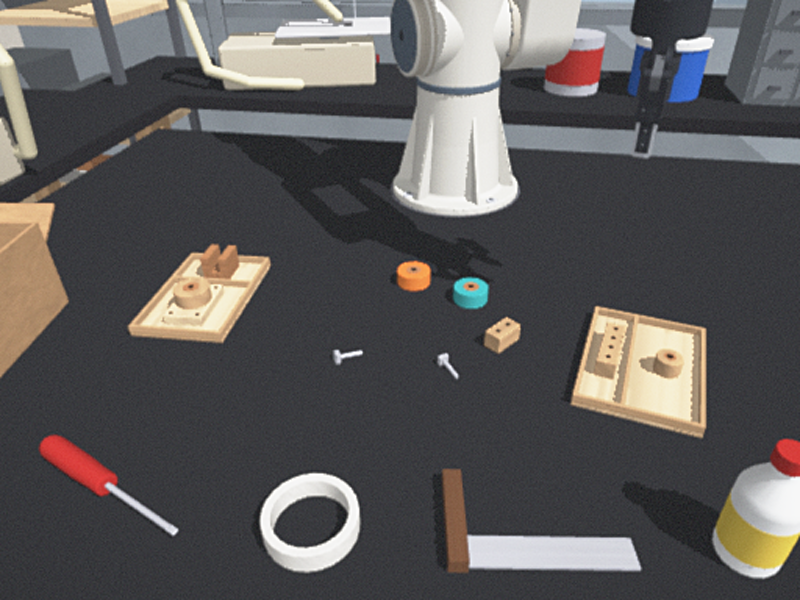

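View pics/f_top.png

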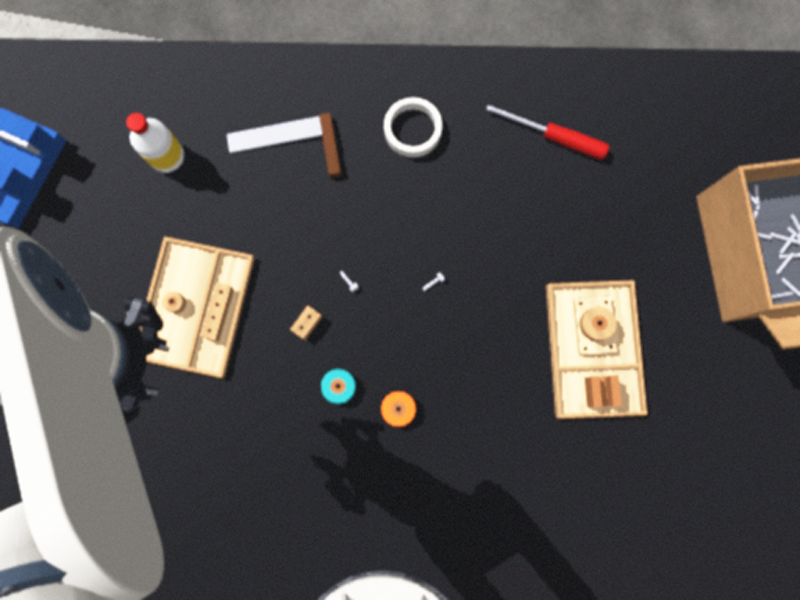

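Everything is in place:
- **Cross tray:** board and wheel at (600,325), fork standing slot up at (604,392).
- **Lane tray:** bar in the narrow lane at (217,312), small wheel in the wide lane at (174,302).
- **Untouched:** short block and both coloured look-alikes.

```bash
python3 -c "
from rig import r
print(r.sign_off())"
```

```text
the job is handed in; nothing more can be done
None
```

Both kits are packed as asked and the job is handed in at about 24 s on the robot's clock; the last pictures show every part in its bay or lane, released, with the short block and the coloured look-alike wheels untouched.

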